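# Pin the airer arms and lock the base

### The arm

A 6-joint arm with a two-finger parallel gripper is mounted at the origin on the work surface. World frame = base frame: x ahead of the robot, y to its left, z up, the work surface at z = 0. Lengths are in m, angles in degrees, forces in N, time in s.
With the tool pointing down it reaches from about 0.25 to 0.775 m from the base axis. Payload 4 kg.
Tool frame: the origin (TCP) lies at the very end of the fingers, on their centre line; the grasp point (between the pads) lies 19 mm behind it; z points along the fingers, y is the line along which they close (so a half turn about z gives the same grasp; the last joint's range is limited). The gripper opens to 85 mm and grips with 20 to 120 N. Pads are 22 mm wide; open, the fingers measure 114 mm over their backs; the gripper's body (76 mm by 85 mm) begins 54 mm behind the grasp point. The pads swing forward as they close: fully open they stand 13 mm farther back than shut.
Start: joints at [-81.079, 4.996, 78.535, -0, 96.463, -5.907], TCP at [0.141, -0.532, 0.231] pointing down, gripper open.
Joint ranges: [-177.83, 177.83], [-43.37, 116.18], [15.69, 146.23], [-61.86, 241.86], [9.47, 152.12], [-147.06, 147.06]. Speed limits (degrees/s): [159.86, 159.86, 180, 180, 180, 180].

### API

Orientations are given as [roll, pitch, yaw] about the fixed x, y, z axes, in that order (R = Rz(yaw) Ry(pitch) Rx(roll)).
In Python, from station import ctrl gives the robot as it stands. The module is installed in compiled form; this text tells all that it offers.
- The arm moves only by the tool carry_out, never from a script. Its argument "commands" is a list of rows, each an object with "offset": the shift along the tool's x, y, z in m, a list of three; "turn": the turn about the tool's z in degrees; "grip": the closure, from 0 (fully open) to 1 (shut). A call has 1 to 8 rows; each row shifts and turns the commanded pose from where the row before left it, along the tool's axes as they then stand; what a row does not reach is not made up. A row lasts 1/8 s, in which the tool goes at most 62.5 mm and 10.7 degrees, less where a joint would pass 70% of its speed; a pose out of reach is approached as far as the arm can. A call with a gripper value outside its range is refused whole. The fingers move at their own pace and stop on an object; "newtons" is the grip in N (left out, the last holds). Time passes only in rows, so rows that do not move let the fingers close. It gives the time, the measured TCP pose, the force, the opening and the grip force at its end, in the units of the state.
- ctrl.read_state(): the state, without advancing time (a new reading comes with each control period).
- ctrl.read_camera(name): name is "side" or "top" or "wrist"; returns (picture, depth): 384x512x3 uint8, red, green, blue; 384x512 float32, m along the optical axis (not along the pixel's ray), 0 where there is no reading.
- ctrl.get_calibration(name): a dict with "fx", "fy", "cx", "cy" (pixels), "world_to_cam" (4x4, takes a point from world to camera coordinates). Camera axes: x right, y down, z forward; pixel columns grow to the right and rows downward; lengths in m; the calibration is good to about 2 mm. A picture is of the moment at which its call begins: read the wrist's pose just before it. get_calibration takes no time and is no camera call; for the wrist camera it gives the pose at the moment of the call.
- ctrl.close_job(): hands the job in; it is judged then, once.
Trained networks look in the newest picture that a camera, given by its name, has taken for a name from the list of things; names that differ only in an ending like _2 or _b are one class to them, and where a whole thing is asked for, a point or a joint stands for the part that bears it (a point fixed in the world has none). Each returns a list of dicts, best first, with "conf" (0 to 1); they miss things now and then, are a little off and sometimes report something else, mostly with a low value. They report only what shows in the picture. A call takes as long as a camera call. They do not tell look-alikes from the thing itself.
- ctrl.look_for(query, camera): "uv" ([column, row] in pixels, amid what is visible of it).
- ctrl.cut_out(query, camera): "mask" (384x512 bool, what is visible of it) and "uv" ([column, row] in pixels, amid what is visible of it).
- ctrl.pinpoint(query, camera): "uv" ([column, row] in pixels: a listed point, or the origin of a listed thing).
The state is a dict: "time_s": time; "joint_pos": joint angles; "dq": joint speeds; "tau": joint torques, N m; "eef_pos": TCP position; "tool_rot": TCP orientation; "ft_force": force on the tool from outside, world axes, zero at the start; "moment": the same for the moment, N m; "width": opening from 0.0 (shut) to 1.0 (fully open); "grip_force": force on a finger pad.
Only numpy, scipy, OpenCV 4.12 (cv2) and the standard library are available. Lean on these libraries where they do the work, as an engineer would, in place of code of your own. Each camera call takes 0.05 s, during which the arm holds its last target. There are 200 camera calls.

### The job

Get the clothes airer ready for use: push each hinge pin from the block fully home in a fork of the airer, one per fork, any fork (there may be fewer pins than forks). Only once all the pins are in, push the lock knob in the middle of the airer fully down, and then turn it clockwise to its stop and set the dust cap over it, squarely down on its collar. Stand the peg tub upright in its square seat on the airer, at any time, and do not knock or shift the other laundry things.

Things in the scene. Friction and masses are not known exactly. Their poses are not given: they have to be found in the camera images.
- airer: White metal airer base fixed to the worktop, 460 mm long (its y). Forks 1 to 4 at y = -190, -100, 100, 190 mm, lock knob in the middle, and a tongue with a square tub seat on its -x side (towards the robot). From each fork an arm (14 mm rod, 55 mm high) sticks out 230 mm to +x. Origin: under its middle, on the worktop.
- fork1 (a point): Centre of the top mouth of a fork's vertical hole (17.6 mm, z up), 75 mm above the worktop: upper cheek 44 x 44 x 12 mm, arm lug, lower cheek. The lug is sprung and sits 3.5 mm off line; the pin's taper draws it in, so a pin does not fall home by its weight: push it down with 5 to 20 N until its shoulder is on the cheek (pin origin 62 mm below this).
- fork2 (a point): Centre of the top mouth of a fork's vertical hole (17.6 mm, z up), 75 mm above the worktop: upper cheek 44 x 44 x 12 mm, arm lug, lower cheek. The lug is sprung and sits 3.5 mm off line; the pin's taper draws it in, so a pin does not fall home by its weight: push it down with 5 to 20 N until its shoulder is on the cheek (pin origin 62 mm below this).
- fork3 (a point): Centre of the top mouth of a fork's vertical hole (17.6 mm, z up), 75 mm above the worktop: upper cheek 44 x 44 x 12 mm, arm lug, lower cheek. The lug is sprung and sits 3.5 mm off line; the pin's taper draws it in, so a pin does not fall home by its weight: push it down with 5 to 20 N until its shoulder is on the cheek (pin origin 62 mm below this).
- fork4 (a point): Centre of the top mouth of a fork's vertical hole (17.6 mm, z up), 75 mm above the worktop: upper cheek 44 x 44 x 12 mm, arm lug, lower cheek. The lug is sprung and sits 3.5 mm off line; the pin's taper draws it in, so a pin does not fall home by its weight: push it down with 5 to 20 N until its shoulder is on the cheek (pin origin 62 mm below this).
- pin_block: Plywood block 140 x 140 mm, 70 mm high, fixed, origin under its centre. Four 19 mm holes at x, y = +-40 mm hold the pins, whose shoulders rest on its top.
- pin1: Steel hinge pin (four alike; absent = None), upright, tip down, in pin_block at the start. Origin: centre of its lower end (tip), z up to the head. Shank 16 mm diameter, its lowest 12 mm tapering to 8 mm; shoulder at 62 mm under a flange 36 mm diameter, 5 mm thick; then a grip cylinder 26 mm diameter from 67 mm to the flat top at 108 mm. 150 g.
- pin2: Steel hinge pin (four alike; absent = None), upright, tip down, in pin_block at the start. Origin: centre of its lower end (tip), z up to the head. Shank 16 mm diameter, its lowest 12 mm tapering to 8 mm; shoulder at 62 mm under a flange 36 mm diameter, 5 mm thick; then a grip cylinder 26 mm diameter from 67 mm to the flat top at 108 mm. 150 g.
- pin3: Steel hinge pin (four alike; absent = None), upright, tip down, in pin_block at the start. Origin: centre of its lower end (tip), z up to the head. Shank 16 mm diameter, its lowest 12 mm tapering to 8 mm; shoulder at 62 mm under a flange 36 mm diameter, 5 mm thick; then a grip cylinder 26 mm diameter from 67 mm to the flat top at 108 mm. 150 g.
- pin4: Steel hinge pin (four alike; absent = None), upright, tip down, in pin_block at the start. Origin: centre of its lower end (tip), z up to the head. Shank 16 mm diameter, its lowest 12 mm tapering to 8 mm; shoulder at 62 mm under a flange 36 mm diameter, 5 mm thick; then a grip cylinder 26 mm diameter from 67 mm to the flat top at 108 mm. 150 g.
- lock_push (a joint): How far the lock knob is pushed down, m: 0 up, 0.008 fully down. Moves against 5 N of friction (push with about 10 to 15 N) and stays where it is left.
- lock_turn (a joint): Turn of the lock knob, rad, growing clockwise seen from above, 0 to 1.5 (stop). Light friction (0.06 N m), stays where it is left. It should be pushed fully down before it is turned.
- knob_top (a point): Centre of the top of the lock knob's grip bar, about 106 mm above the worktop when up, 98 mm when pushed down; moves with the knob. The bar is 46 mm long along this point's x, 14 mm thick along its y, 34 mm high, standing on a 48 mm disc.
- tub: White open clothes-peg tub, round, 60 mm outside diameter, 70 mm high, wall 3 mm, with wooden pegs inside below the rim; 150 g. Origin: centre of its underside, z up.
- tub_seat (a point): Centre of the floor of the tub seat, 8 mm above the worktop: a square recess 73 mm inside with walls 16 mm high above that floor.
- cap: Grey plastic dust cap, a round cup standing mouth down, closed on top: 60 mm outside and 54 mm inside diameter, 62 mm high, top 4 mm thick; 80 g. Origin: centre of its rim (underside), z up through its closed top.
- collar (a point): Centre of the top of the round collar (68 mm diameter) below the lock knob, 44 mm above the worktop, on the knob's axis. The cap goes over the knob and its rim rests on this collar (cap origin at this point).
- detergent: Bystander: white bottle, 190 mm high, 72 mm diameter, origin under its base.
- softener: Bystander: blue bottle, 170 mm high, 64 mm diameter, origin under its base.
- stain_jar: Bystander: amber jar, 75 mm high, 60 mm diameter, behind the airer, origin under its base.
- dose_cup: Bystander: clear dosing cup, 50 mm high, 60 mm diameter, origin under its base.
- soap: Bystander: white bar of soap 85 x 55 x 28 mm, origin under its centre.
Things that resemble listed ones, but are neither listed nor needed, are in the scene too. What is shaped like the pin3 but green or pink is not meant. Leave any red look-alike of the cap alone.

How it is judged (in metres and radians):
On the way, in this order (a step that is already met when the one before it is completed fails the run):
1. every pin present is seated in a fork (((horizontal distance between pin1 and fork1 below 0.004 m and z of pin1 in the frame of fork1 below -0.058 m) or (horizontal distance between pin1 and fork2 below 0.004 m and z of pin1 in the frame of fork2 below -0.058 m) or (horizontal distance between pin1 and fork3 below 0.004 m and z of pin1 in the frame of fork3 below -0.058 m) or (horizontal distance between pin1 and fork4 below 0.004 m and z of pin1 in the frame of fork4 below -0.058 m)) and angle between each of pin1, pin2, pin3, pin4's own z axis and vertical below 0.08 rad and ((horizontal distance between pin2 and fork1 below 0.004 m and z of pin2 in the frame of fork1 below -0.058 m) or (horizontal distance between pin2 and fork2 below 0.004 m and z of pin2 in the frame of fork2 below -0.058 m) or (horizontal distance between pin2 and fork3 below 0.004 m and z of pin2 in the frame of fork3 below -0.058 m) or (horizontal distance between pin2 and fork4 below 0.004 m and z of pin2 in the frame of fork4 below -0.058 m)) and ((horizontal distance between pin3 and fork1 below 0.004 m and z of pin3 in the frame of fork1 below -0.058 m) or (horizontal distance between pin3 and fork2 below 0.004 m and z of pin3 in the frame of fork2 below -0.058 m) or (horizontal distance between pin3 and fork3 below 0.004 m and z of pin3 in the frame of fork3 below -0.058 m) or (horizontal distance between pin3 and fork4 below 0.004 m and z of pin3 in the frame of fork4 below -0.058 m)) and ((horizontal distance between pin4 and fork1 below 0.004 m and z of pin4 in the frame of fork1 below -0.058 m) or (horizontal distance between pin4 and fork2 below 0.004 m and z of pin4 in the frame of fork2 below -0.058 m) or (horizontal distance between pin4 and fork3 below 0.004 m and z of pin4 in the frame of fork3 below -0.058 m) or (horizontal distance between pin4 and fork4 below 0.004 m and z of pin4 in the frame of fork4 below -0.058 m))), for 0.2 s.
2. the lock knob is pushed down, not yet turned (value of joint lock_push above 0.006 m and value of joint lock_turn below 0.5 rad), for 0.1 s.
3. the pushed-down knob is turned clockwise (value of joint lock_push above 0.006 m and value of joint lock_turn above 1.1 rad), for 0.2 s.
At the end, for the whole second after the job is handed in: Every pin present: tip within 4 mm of a fork's axis, shoulder within 4 mm of its top, upright within 0.08 rad. Knob over 6 mm down, turned over 1.1 rad. Cap within 6 mm of the collar point. Tub within 12 mm of the seat point, under 5 mm above it. Both upright within 0.08 rad. All at rest (all of step 1 and all of step 3 and linear speed of each of pin1, pin2, pin3, pin4, tub, cap below 0.02 m/s and distance between tub and tub_seat below 0.012 m and z of tub in the frame of tub_seat below 0.005 m and angle between each of tub, cap's own z axis and vertical below 0.08 rad and distance between cap and collar below 0.006 m); the robot touches nothing.
It fails at once if a bystander is knocked over or shifted by more than 4 cm (distance of any of detergent, softener, stain_jar, dose_cup, soap from where it was at the start of the episode above 0.04 m or angle between any of detergent, softener, stain_jar, dose_cup, soap's own z axis and vertical above 0.5 rad).
It fails at once if the lock knob is turned before it is pushed down (value of joint lock_turn above 0.5 rad and value of joint lock_push below 0.003 m).
Of pin1, pin2, pin3, pin4 only 2 to 4 are there at a start; the rules pass over those that are not, and their reading is None.
At some moment in a run one of tub may be knocked a few centimetres aside while the robot is not near it.
It also fails if it takes over 210 s, if anything falls off the work surface, if the arm or the gripper's body presses on something with over 40 N, if the wrist force passes 120 N, or if a joint passes its speed limit or range.

## Working session

There is one attempt and no reset: what is moved stays moved. The work goes in short steps, Python scripts to look and compute and a tool call to move; the robot and the scene stay as the last step left them, time stands still between calls to the robot, and variables do not carry over. Pictures are saved under pics/ and viewed, at most 14 in all, crops included, and the job is handed in when it is done.

Besides the shell and the picture viewer there is one more tool, called as a command line: name --argument value ..., lists and objects as JSON in quotes. carry_out: Moves the arm, as the interface text tells. Its arguments: {"type":"object","properties":{"commands":{"type":"array"},"newtons":{"type":"number"}},"required":["commands"]}

```bash
mkdir -p pics
cat > h.py <<'E'
import numpy as np, cv2
from station import ctrl
def cam(n):
    k=ctrl.get_calibration(n); im,d=ctrl.read_camera(n); return im,d,k
def save(im,f,s=1): cv2.imwrite('pics/'+f,cv2.resize(im[:,:,::-1],None,fx=s,fy=s))
def world(d,k):
    """HxWx3 world points from depth"""
    T=np.linalg.inv(np.array(k["world_to_cam"])); v,u=np.mgrid[:d.shape[0],:d.shape[1]]
    P=np.stack([(u-k["cx"])/k["fx"]*d,(v-k["cy"])/k["fy"]*d,d],-1)
    return P@T[:3,:3].T+T[:3,3]
def at_z(uv,k,z):
    T=np.linalg.inv(np.array(k["world_to_cam"])); r=T[:3,:3]@np.array([(uv[0]-k["cx"])/k["fx"],(uv[1]-k["cy"])/k["fy"],1]); o=T[:3,3]
    return o+r*(z-o[2])/r[2]
def proj(p,k):
    q=np.array(k["world_to_cam"])@np.append(p,1); return np.array([k["fx"]*q[0]/q[2]+k["cx"],k["fy"]*q[1]/q[2]+k["cy"]])
E
python3 - <<'E'
from h import *
a=cam("top");b=cam("side")
save(a[0],'top.png',1.5);save(b[0],'side.png',1.5)
np.savez('top.npz',im=a[0],d=a[1])
s=ctrl.read_state();print(s)
for n,q in (("top",a),("side",b)): print(n,q[2],(q[1]>0).mean())
E
```

```text
{'time_s': 0.1, 'joint_pos': array([-8.10798294e+01,  5.03600879e+00,  7.86172057e+01, -1.94661842e-03,
        9.64620525e+01, -5.90758858e+00]), 'dq': array([-0.04339992, -0.0480557 , -0.21350176, -0.0468982 ,  0.07957374,
       -0.02554628]), 'tau': array([ 2.31739585e-03, -3.53014576e+01, -3.14218211e+01, -1.21920934e-04,
        7.95398781e-03, -7.06069656e-06]), 'eef_pos': array([ 0.14066396, -0.53124342,  0.23023543]), 'tool_rot': array([-1.79885146e+02, -9.93934750e-03,  1.48275321e+01]), 'ft_force': array([-0.33628173,  0.39023875, -0.20068115]), 'moment': array([0.03568452, 0.02903398, 0.0179099 ]), 'grip_force': 0.0, 'width': 1.0034079917649477}
top {'fx': 424.73218109338586, 'fy': 424.73218109338586, 'cx': 257.26640278346065, 'cy': 188.63991916039768, 'world_to_cam': array([[-0.02153459, -0.99940193,  0.02705631, -0.03087104],
       [-0.99790077,  0.01983323, -0.06164974,  0.55652758],
       [ 0.06107626, -0.02832711, -0.99773106,  1.22833318],
       [ 0.        ,  0.        ,  0.        ,  1.        ]])} 0.9959004720052084
side {'fx': 400.94670429275453, 'fy': 400.94670429275453, 'cx': 256.0942551111053, 'cy': 190.75133755087904, 'world_to_cam': array([[ 0.90496908, -0.42520145,  0.01531949, -0.50784462],
       [-0.27890849, -0.62003035, -0.73332968,  0.21258129],
       [ 0.32131139,  0.65936795, -0.67970059,  0.96756895],
       [ 0.        ,  0.        ,  0.        ,  1.        ]])} 0.9959259033203125
```

View pics/top.png

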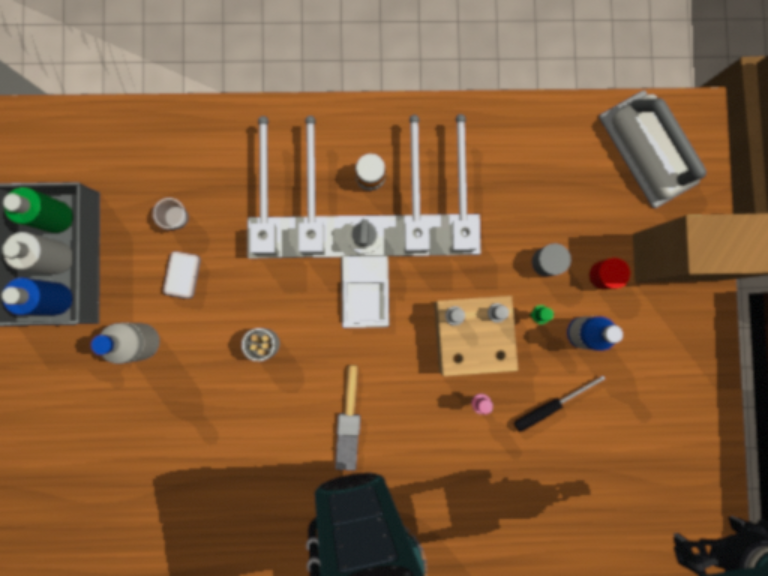

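View pics/side.png

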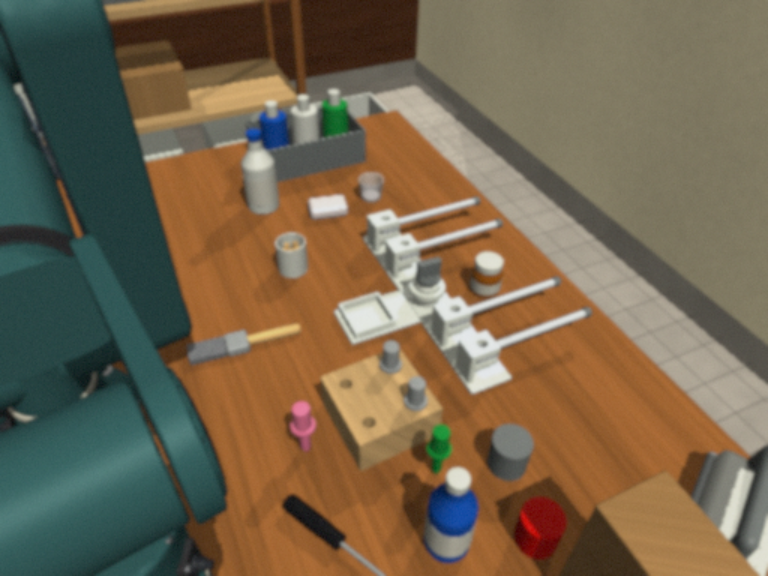

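The top view (1.5x scale) shows two steel pins in the block at (455,315) and (499,312), and four empty forks at (263,235), (311,235), (417,232) and (465,232). The knob is at (366,235), the seat at (366,300), the tub at (259,344) and the grey cap at (551,260), with its red look-alike at (610,273). The side view agrees.

```bash
cat > m.py <<'E'
from h import *
f=np.load('top.npz');im,d=f['im'],f['d'];k=ctrl.get_calibration("top");W=world(d,k)
def reg(uv,r,z0,z1,name):
    u,v=[int(round(c/1.5)) for c in uv]
    P=W[v-r:v+r+1,u-r:u+r+1].reshape(-1,3);P=P[(P[:,2]>z0)&(P[:,2]<z1)]
    (cx,cy),rad=cv2.minEnclosingCircle(P[:,:2].astype(np.float32)*1000) if len(P) else ((0,0),0)
    print(name,len(P),'med z',np.round(np.median(P[:,2]),4),'mean',np.round(P.mean(0)[:2],4),'circ',round(cx/1e3,4),round(cy/1e3,4),round(rad,1))
for i,uv in enumerate([(455,315),(499,312)]): reg(uv,12,.106,.125,'pin%d'%i)
reg((551,260),20,.05,.07,'cap'); reg((259,344),20,.06,.08,'tub'); reg((366,235),16,.095,.115,'knob')
reg((477,336),35,.062,.08,'block')
for uv in [(263,235),(311,235),(417,232),(465,232)]: reg(uv,16,.066,.085,'fork')
reg((366,300),28,.016,.04,'seatwall'); 
u,v=244,158
P=W[v-16:v+17,u-16:u+17].reshape(-1,3);P=P[(P[:,2]>.095)&(P[:,2]<.115)]
print('knob rect',cv2.minAreaRect((P[:,:2]*1000).astype(np.float32)))
for uv in [(145,340),(600,335),(370,170),(170,213),(182,275),(483,404),(543,315),(610,273)]:
    u,v=[int(c/1.5) for c in uv]; print(uv,np.round(W[v,u],3))
for q in ["fork1","knob_top","tub_seat","pin1","cap","tub","collar"]:
    for r in ctrl.pinpoint(q,"top")[:4]: print(q,round(r["conf"],2),np.round(at_z(r["uv"],k,{"fork1":.075,"knob_top":.106,"tub_seat":.008,"pin1":.008,"cap":0,"tub":0,"collar":.044}[q]),4)[:2])
E
python3 m.py
```

```text
pin0 69 med z 0.115 mean [ 0.4894 -0.1675] circ 0.4894 -0.1677 12.2
pin1 71 med z 0.1142 mean [ 0.4936 -0.2472] circ 0.4934 -0.2479 13.4
cap 356 med z 0.0605 mean [ 0.5939 -0.3629] circ 0.5947 -0.364 30.5
tub 96 med z 0.0675 mean [0.4431 0.1999] circ 0.4443 0.1983 29.9
knob 86 med z 0.1039 mean [ 0.6467 -0.0015] circ 0.6468 -0.0018 22.4
block 2243 med z 0.0689 mean [ 0.4499 -0.2092] circ 0.4515 -0.2098 97.1
fork 282 med z 0.0739 mean [0.642  0.1886] circ 0.6425 0.1881 33.0
fork 287 med z 0.0739 mean [0.6422 0.0981] circ 0.6426 0.0983 34.4
fork 278 med z 0.0736 mean [ 0.6413 -0.1014] circ 0.642 -0.1013 33.6
fork 271 med z 0.0736 mean [ 0.6416 -0.1904] circ 0.6459 -0.1892 37.1
seatwall 182 med z 0.0232 mean [ 0.5217 -0.0033] circ 0.5231 -0.0013 56.7
knob rect ((646.67333984375, -1.4825491905212402), (13.765703201293945, 44.40921401977539), 88.83271789550781)
(145, 340) [0.458 0.401 0.088]
(600, 335) [ 0.449 -0.416  0.139]
(370, 170) [ 0.768 -0.014  0.072]
(170, 213) [0.702 0.379 0.009]
(182, 275) [0.579 0.349 0.035]
(483, 404) [ 0.329 -0.21   0.105]
(543, 315) [ 0.486 -0.326  0.103]
(610, 273) [ 0.564 -0.467  0.06 ]
fork1 0.86 [0.6447 0.0957]
fork1 0.76 [0.6616 0.1909]
fork1 0.75 [ 0.6419 -0.1076]
fork1 0.56 [ 0.6395 -0.1954]
knob_top 0.67 [0.6484 0.0017]
knob_top 0.58 [ 0.4604 -0.1919]
knob_top 0.54 [ 0.6358 -0.1949]
tub_seat 0.66 [ 0.5291 -0.0094]
tub_seat 0.19 [0.6581 0.1008]
pin1 0.6 [ 0.3144 -0.2171]
pin1 0.51 [ 0.4838 -0.2541]
pin1 0.48 [ 0.4851 -0.3296]
pin1 0.42 [ 0.5031 -0.1641]
cap 0.95 [ 0.5907 -0.3605]
cap 0.66 [ 0.5598 -0.4784]
tub 0.58 [0.4447 0.1974]
collar 0.71 [0.6467 0.005 ]
collar 0.54 [0.6949 0.3619]
```

carry_out --commands '[{"offset":[0,0,0],"turn":-9.4,"grip":0},{"offset":[0,0,0],"turn":-9.4,"grip":0},{"offset":[0,0,0],"turn":-9.4,"grip":0},{"offset":[0,0,0],"turn":-9.4,"grip":0},{"offset":[0,0,0],"turn":-9.4,"grip":0},{"offset":[0,0,0],"turn":-9.4,"grip":0},{"offset":[0,0,0],"turn":-9.4,"grip":0},{"offset":[0,0,0],"turn":-9.37,"grip":0}]' --newtons 40

```text
time_s: 1.45
eef_pos: [0.1407, -0.5317, 0.2314]
tool_rot: [180.0, 0.0, 90.3]
ft_force: [-0.6, -0.4, 0.1]
width: 1.0
grip_force: 0.0
```

carry_out --commands '[{"offset":[0.04,0.035,0],"turn":0,"grip":0},{"offset":[0.04,0.035,0],"turn":0,"grip":0},{"offset":[0.04,0.035,0],"turn":0,"grip":0},{"offset":[0.04,0.035,0],"turn":0,"grip":0},{"offset":[0.04,0.035,0],"turn":0,"grip":0},{"offset":[0.04,0.035,0],"turn":0,"grip":0},{"offset":[0.04,0.035,0],"turn":0,"grip":0},{"offset":[0.04,0.035,0],"turn":0,"grip":0}]'

```text
time_s: 2.45
eef_pos: [0.4217, -0.2103, 0.2316]
tool_rot: [180.0, 0.0, 90.0]
ft_force: [0.8, -0.9, 0.8]
width: 0.999
grip_force: 0.0
```

Run:
```python
from h import *
im,d,k=cam("wrist");save(im,'w1.png',1.2)
print(np.round(np.linalg.inv(np.array(k["world_to_cam"])),3),k["fx"],ctrl.read_state()["eef_pos"])
W=world(d,k);P=W[(W[:,:,2]>.108)&(W[:,:,2]<.125)]
n,l,st,c=cv2.connectedComponentsWithStats(((W[:,:,2]>.108)&(W[:,:,2]<.125)).astype(np.uint8))
for i in range(1,n):
    if st[i,4]>50:
        Q=W[l==i];(x,y),r=cv2.minEnclosingCircle((Q[:,:2]*1000).astype(np.float32));print(st[i,4],c[i],Q.mean(0).round(4),x,y,r,np.median(Q[:,2]))
```

```text
[[ 1.     0.     0.002  0.421]
 [ 0.001 -0.964 -0.266 -0.143]
 [ 0.001  0.266 -0.964  0.375]
 [ 0.     0.     0.     1.   ]] 323.7590635013631 [ 0.42526675 -0.20515289  0.23150261]
865 [343.95491329 131.33526012] [ 0.4889 -0.1665  0.1161] 489.6445617675781 -166.94320678710938 12.916892051696777 0.11647462544839482
485 [144.95463918 185.9257732 ] [ 0.325  -0.2131  0.1088] 325.5023498535156 -213.40965270996094 12.632548332214355 0.10872049721203547
741 [342.22537112 224.50337382] [ 0.4931 -0.2453  0.1159] 493.6824951171875 -246.66165161132812 13.10942554473877 0.11644497135836746
403 [329.83126551 305.65756824] [ 0.489  -0.3302  0.1088] 488.93255615234375 -330.2628173828125 12.711191177368164 0.10872486911773299
```

View pics/w1.png

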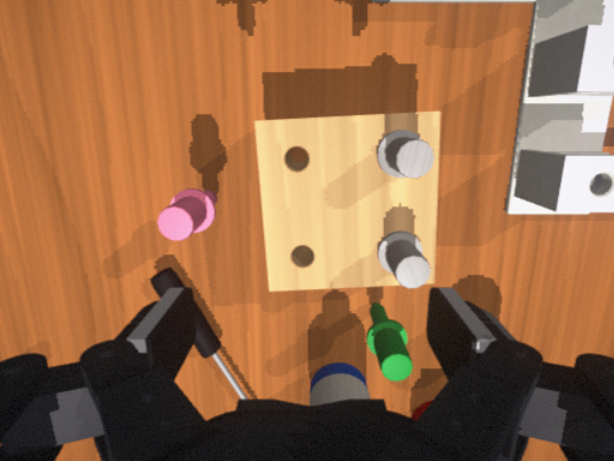

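The wrist view shows both pin heads, at about (408,158) and (413,268) in the picture. They measure (0.489,-0.167) and (0.494,-0.2465) with their tops at 0.116, which agrees with the top camera and the block geometry. I'll grasp the first pin.

carry_out --commands '[{"offset":[0.019,0.032,0],"turn":0,"grip":0},{"offset":[0.019,0.032,0],"turn":0,"grip":0},{"offset":[0,0,0.03],"turn":0,"grip":0},{"offset":[0,0,0.03],"turn":0,"grip":0},{"offset":[0,0,0],"turn":0,"grip":0},{"offset":[0,0,0],"turn":0,"grip":0}]'

```text
time_s: 3.25
eef_pos: [0.4852, -0.1742, 0.1726]
tool_rot: [179.9, 0.1, 90.0]
ft_force: [0.8, -0.1, 0.7]
width: 1.0
grip_force: 0.0
```

carry_out --commands '[{"offset":[0.007,0.004,0.02],"turn":0,"grip":0},{"offset":[0,0,0.03],"turn":0,"grip":0},{"offset":[0,0,0.025],"turn":0,"grip":0},{"offset":[0,0,0.018],"turn":0,"grip":0},{"offset":[0,0,0],"turn":0,"grip":0},{"offset":[0,0,0],"turn":0,"grip":1},{"offset":[0,0,0],"turn":0,"grip":1},{"offset":[0,0,0],"turn":0,"grip":1}]'

```text
time_s: 4.25
eef_pos: [0.4893, -0.167, 0.0792]
tool_rot: [179.9, 0.0, 90.0]
ft_force: [0.7, -0.2, -0.3]
width: 0.379
grip_force: 0.0
```

carry_out --commands '[{"offset":[0,0,0],"turn":0,"grip":1},{"offset":[0,0,0],"turn":0,"grip":1},{"offset":[0,0,0],"turn":0,"grip":1},{"offset":[0,0,0],"turn":0,"grip":1}]'

```text
time_s: 4.75
eef_pos: [0.4894, -0.167, 0.0792]
tool_rot: [179.9, 0.0, 90.0]
ft_force: [0.0, 0.3, 5.5]
width: 0.289
grip_force: 39.6
```

carry_out --commands '[{"offset":[0,0,-0.03],"turn":0,"grip":1},{"offset":[0,0,-0.045],"turn":0,"grip":1},{"offset":[0,0,-0.045],"turn":0,"grip":1},{"offset":[0.012,0.044,0],"turn":0,"grip":1},{"offset":[0.012,0.044,0],"turn":0,"grip":1},{"offset":[0.013,0.043,0],"turn":0,"grip":1},{"offset":[0,0,0],"turn":0,"grip":1},{"offset":[0,0,0],"turn":0,"grip":1}]'

```text
time_s: 5.75
eef_pos: [0.6188, -0.1297, 0.1966]
tool_rot: [-179.8, -0.0, 90.0]
ft_force: [-0.7, 0.2, -1.6]
width: 0.295
grip_force: 41.4
```

Run:
```python
from h import *
im,d,k=cam("wrist");save(im,'w2.png',1.2);np.savez('w2.npz',im=im,d=d,T=k["world_to_cam"])
print(ctrl.read_state()["eef_pos"],ctrl.read_state()["ft_force"])
W=world(d,k)
m=(abs(W[:,:,2]-.075)<.004)
n,l,st,c=cv2.connectedComponentsWithStats(m.astype(np.uint8))
for i in range(1,n):
    if st[i,4]>200:
        Q=W[l==i];(x,y),s,a=cv2.minAreaRect((Q[:,:2]*1000).astype(np.float32));print('cheek',st[i,4],c[i].round(),np.round([x,y,*s,a],1),np.median(Q[:,2]).round(4))
        # hole: dark pixels / depth holes inside
        z=np.zeros(m.shape,np.uint8);cs,_=cv2.findContours((l==i).astype(np.uint8),cv2.RETR_CCOMP,cv2.CHAIN_APPROX_NONE)
        for q in cs:
            if 60<cv2.contourArea(q)<1500:
                (u,v),(a1,a2),_=cv2.fitEllipse(q);print('  hole',u,v,a1,a2,at_z((u,v),k,.075).round(4))
for q in ["fork1"]:
    for r in ctrl.pinpoint(q,"wrist")[:4]: print(q,round(r["conf"],2),r["uv"],np.round(at_z(r["uv"],k,.075),4)[:2])
```

```text
[ 0.61865504 -0.12996496  0.19738205] [ 0.02263157 -0.05926431 -0.35392846]
cheek 4303 [464.  35.] [772.4 -15.9  49.9  53.1  87.4] 0.0755
cheek 1173 [296.  33.] [645.2 -14.1  19.4  45.7  81. ] 0.0726
  hole 295.8026428222656 32.86360168457031 28.016925811767578 64.22101593017578 [ 0.6458 -0.0135  0.075 ]
cheek 3223 [288. 148.] [ 642.6 -100.4   44.4   53.6   90. ] 0.0756
  hole 293.95953369140625 148.25045776367188 21.080604553222656 22.399974822998047 [ 0.647 -0.1    0.075]
cheek 225 [308. 231.] [ 658.1 -174.3   13.2   21.8   87.7] 0.0754
  hole 307.88360595703125 230.7908172607422 13.226255416870117 27.223251342773438 [ 0.6613 -0.1726  0.075 ]
fork1 0.75 [295.4, 150.4] [ 0.6482 -0.1017]
```

View pics/w2.png

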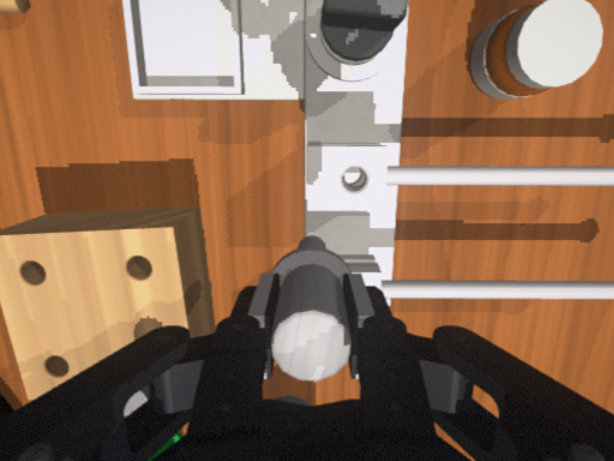

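The picture shows the fork 2 hole at (354,178), which is (0.647,-0.100). It agrees with the knob and fork spacing. The pin is held upright.

carry_out --commands '[{"offset":[0.015,0.014,0],"turn":0,"grip":1},{"offset":[0.0148,0.0143,0],"turn":0,"grip":1},{"offset":[0,0,0.02],"turn":0,"grip":1},{"offset":[0,0,0.02],"turn":0,"grip":1},{"offset":[0,0,0],"turn":0,"grip":1},{"offset":[0,0,0],"turn":0,"grip":1},{"offset":[0,0,0],"turn":0,"grip":1}]'

```text
time_s: 6.72
eef_pos: [0.6489, -0.0999, 0.1599]
tool_rot: [179.8, 0.0, 90.0]
ft_force: [1.1, 0.1, -1.2]
width: 0.289
grip_force: 41.4
```

carry_out --commands '[{"offset":[0,-0.0015,0],"turn":0,"grip":1},{"offset":[0,0,0.015],"turn":0,"grip":1},{"offset":[0,0,0.01],"turn":0,"grip":1},{"offset":[0,0,0.01],"turn":0,"grip":1},{"offset":[0,0,0],"turn":0,"grip":1},{"offset":[0,0,0],"turn":0,"grip":1}]'

```text
time_s: 7.48
eef_pos: [0.647, -0.0999, 0.1233]
tool_rot: [179.9, 0.0, 90.0]
ft_force: [3.8, -0.4, -1.8]
width: 0.292
grip_force: 41.5
```

carry_out --commands '[{"offset":[0,0,0.008],"turn":0,"grip":1},{"offset":[0,0,0.008],"turn":0,"grip":1},{"offset":[0,0,0.008],"turn":0,"grip":1},{"offset":[0,0,0.006],"turn":0,"grip":1},{"offset":[0,0,0],"turn":0,"grip":1},{"offset":[0,0,0],"turn":0,"grip":1}]'

```text
time_s: 8.22
eef_pos: [0.6472, -0.1, 0.0924]
tool_rot: [179.9, 0.0, 90.0]
ft_force: [6.2, 0.6, -2.1]
width: 0.293
grip_force: 41.6
```

carry_out --commands '[{"offset":[0,0,0.005],"turn":0,"grip":1},{"offset":[0,0,0.003],"turn":0,"grip":1},{"offset":[0,0,0],"turn":0,"grip":1},{"offset":[0,0,0],"turn":0,"grip":1}]'

```text
time_s: 8.72
eef_pos: [0.6474, -0.1, 0.085]
tool_rot: [179.9, 0.0, 90.0]
ft_force: [5.7, 0.4, -0.2]
width: 0.292
grip_force: 41.9
```

carry_out --commands '[{"offset":[0,0,0.002],"turn":0,"grip":1},{"offset":[0,0,0.001],"turn":0,"grip":1},{"offset":[0,0,0],"turn":0,"grip":1},{"offset":[0,0,0],"turn":0,"grip":1}]'

```text
time_s: 9.22
eef_pos: [0.6477, -0.1001, 0.0845]
tool_rot: [179.8, 0.0, 90.0]
ft_force: [3.7, -0.5, 7.3]
width: 0.295
grip_force: 42.6
```

carry_out --commands '[{"offset":[0,0,0.001],"turn":0,"grip":1},{"offset":[0,0,0],"turn":0,"grip":1},{"offset":[0,0,0],"turn":0,"grip":0},{"offset":[0,0,0],"turn":0,"grip":0},{"offset":[0,0,0],"turn":0,"grip":0},{"offset":[0,0,0],"turn":0,"grip":0}]'

```text
time_s: 9.98
eef_pos: [0.646, -0.0999, 0.0805]
tool_rot: [-179.9, -0.0, 90.0]
ft_force: [-0.1, 0.6, -0.3]
width: 0.999
grip_force: 0.0
```

carry_out --commands '[{"offset":[0,0,-0.01],"turn":0,"grip":0},{"offset":[0,0,-0.03],"turn":0,"grip":0},{"offset":[0,0,-0.035],"turn":0,"grip":0},{"offset":[0,0,-0.035],"turn":0,"grip":0},{"offset":[-0.04,-0.04,0],"turn":0,"grip":0},{"offset":[-0.04,-0.04,0],"turn":0,"grip":0},{"offset":[0,0,0],"turn":0,"grip":0},{"offset":[0,0,0],"turn":0,"grip":0}]'

```text
time_s: 10.98
eef_pos: [0.5669, -0.1799, 0.1922]
tool_rot: [179.9, -0.0, 90.0]
ft_force: [-0.1, -0.6, -0.1]
width: 1.001
grip_force: 0.0
```

```bash
cat > wm.py <<'E'
from h import *
import sys
im,d,k=cam("wrist");np.savez('w.npz',im=im,d=d,T=k["world_to_cam"]);W=world(d,k)
if len(sys.argv)>3: save(im,sys.argv[3],1.2)
z0,z1=float(sys.argv[1]),float(sys.argv[2])
n,l,st,c=cv2.connectedComponentsWithStats(((W[:,:,2]>z0)&(W[:,:,2]<z1)).astype(np.uint8))
for i in range(1,n):
    if st[i,4]>150:
        Q=(W[l==i]*1000).astype(np.float32);(x,y),r=cv2.minEnclosingCircle(Q[:,:2].copy());print(st[i,4],c[i].round(),'circ',round(x,1),round(y,1),round(r,1),'z',np.median(Q[:,2]).round(1),'rect',cv2.minAreaRect(Q[:,:2].copy()))
print(ctrl.read_state()["eef_pos"].round(4))
E
python3 wm.py .108 .13
```

```text
1553 [385.  80.] circ 647.6 -100.2 12.9 z 121.4 rect ((647.3499755859375, -100.20919036865234), (25.089231491088867, 25.253576278686523), 80.60223388671875)
610 [170. 281.] circ 494.5 -246.4 13.1 z 116.3 rect ((498.4486389160156, -247.22726440429688), (25.97356414794922, 17.35332679748535), 79.09962463378906)
[ 0.5672 -0.1794  0.1919]
```

Pin 1 is seated, with its top at 0.1214 against 0.121 expected. Next is the second pin.

carry_out --commands '[{"offset":[-0.033,-0.036,0],"turn":0,"grip":0},{"offset":[-0.034,-0.037,0],"turn":0,"grip":0},{"offset":[0,0,0.02],"turn":0,"grip":0},{"offset":[0,0,0.03],"turn":0,"grip":0},{"offset":[0,0,0],"turn":0,"grip":0},{"offset":[0,0,0],"turn":0,"grip":0}]'

```text
time_s: 11.78
eef_pos: [0.4947, -0.2466, 0.1423]
tool_rot: [179.9, 0.0, 90.1]
ft_force: [0.2, -0.2, -0.8]
width: 1.001
grip_force: 0.0
```

carry_out --commands '[{"offset":[0,-0.0005,0.03],"turn":0,"grip":0},{"offset":[0,0,0.02],"turn":0,"grip":0},{"offset":[0,0,0.0125],"turn":0,"grip":0},{"offset":[0,0,0],"turn":0,"grip":0},{"offset":[0,0,0],"turn":0,"grip":1},{"offset":[0,0,0],"turn":0,"grip":1},{"offset":[0,0,0],"turn":0,"grip":1},{"offset":[0,0,0],"turn":0,"grip":1}]'

```text
time_s: 12.78
eef_pos: [0.4935, -0.2472, 0.0796]
tool_rot: [179.9, 0.0, 90.0]
ft_force: [0.5, -0.5, 3.0]
width: 0.295
grip_force: 39.3
```

carry_out --commands '[{"offset":[0,0,0],"turn":0,"grip":1},{"offset":[0,0,0],"turn":0,"grip":1},{"offset":[0,0,-0.03],"turn":0,"grip":1},{"offset":[0,0,-0.045],"turn":0,"grip":1},{"offset":[0,0,-0.045],"turn":0,"grip":1},{"offset":[0.019,0.051,0],"turn":0,"grip":1},{"offset":[0.019,0.051,0],"turn":0,"grip":1},{"offset":[0.019,0.051,0],"turn":0,"grip":1}]'

```text
time_s: 13.78
eef_pos: [0.6468, -0.1893, 0.1974]
tool_rot: [-179.9, -0.0, 90.0]
ft_force: [0.6, 0.3, -2.0]
width: 0.292
grip_force: 41.7
```

carry_out --commands '[{"offset":[0,0,0.015],"turn":0,"grip":1},{"offset":[0,0,0.02],"turn":0,"grip":1},{"offset":[0,0,0],"turn":0,"grip":1},{"offset":[0,0,0],"turn":0,"grip":1},{"offset":[0,0,0],"turn":0,"grip":1}]'

```text
time_s: 14.4
eef_pos: [0.6462, -0.1904, 0.1653]
tool_rot: [179.9, 0.1, 90.0]
ft_force: [0.9, -0.2, -1.5]
width: 0.297
grip_force: 41.4
```

carry_out --commands '[{"offset":[0,0.0008,0.015],"turn":0,"grip":1},{"offset":[0,0,0.015],"turn":0,"grip":1},{"offset":[0,0,0.01],"turn":0,"grip":1},{"offset":[0,0,0],"turn":0,"grip":1},{"offset":[0,0,0],"turn":0,"grip":1}]'

```text
time_s: 15.02
eef_pos: [0.6472, -0.1899, 0.1239]
tool_rot: [180.0, 0.0, 90.0]
ft_force: [2.4, -1.2, -1.5]
width: 0.292
grip_force: 41.5
```

carry_out --commands '[{"offset":[0,0,0.008],"turn":0,"grip":1},{"offset":[0,0,0.008],"turn":0,"grip":1},{"offset":[0,0,0.008],"turn":0,"grip":1},{"offset":[0,0,0.008],"turn":0,"grip":1},{"offset":[0,0,0],"turn":0,"grip":1},{"offset":[0,0,0],"turn":0,"grip":1}]'

```text
time_s: 15.78
eef_pos: [0.6472, -0.1901, 0.0903]
tool_rot: [180.0, 0.0, 90.0]
ft_force: [6.8, -1.8, -2.1]
width: 0.291
grip_force: 41.5
```

carry_out --commands '[{"offset":[0,0,0.004],"turn":0,"grip":1},{"offset":[0,0,0.003],"turn":0,"grip":1},{"offset":[0,0,0.002],"turn":0,"grip":1},{"offset":[0,0,0.001],"turn":0,"grip":1},{"offset":[0,0,0],"turn":0,"grip":1},{"offset":[0,0,0],"turn":0,"grip":1}]'

```text
time_s: 16.52
eef_pos: [0.6477, -0.1902, 0.0848]
tool_rot: [179.8, 0.1, 90.0]
ft_force: [1.9, 0.1, 9.8]
width: 0.289
grip_force: 42.8
```

carry_out --commands '[{"offset":[0,0,0],"turn":0,"grip":0},{"offset":[0,0,0],"turn":0,"grip":0},{"offset":[0,0,0],"turn":0,"grip":0},{"offset":[0,0,0],"turn":0,"grip":0},{"offset":[0,0,-0.02],"turn":0,"grip":0},{"offset":[0,0,-0.04],"turn":0,"grip":0},{"offset":[0,0,-0.05],"turn":0,"grip":0},{"offset":[0.05,0,0],"turn":0,"grip":0}]'

```text
time_s: 17.52
eef_pos: [0.6497, -0.1435, 0.2006]
tool_rot: [179.2, 0.3, 89.7]
ft_force: [1.1, 0.8, 0.0]
width: 1.002
grip_force: 0.0
```

carry_out --commands '[{"offset":[0.05,0,0],"turn":0,"grip":0},{"offset":[0.04,0,0],"turn":0,"grip":0},{"offset":[0,0,0],"turn":0,"grip":0},{"offset":[0,0,0],"turn":0,"grip":0}]'

```text
time_s: 18.02
eef_pos: [0.6472, -0.0503, 0.1932]
tool_rot: [179.9, 0.1, 90.0]
ft_force: [-0.0, -0.7, -0.4]
width: 1.001
grip_force: 0.0
```

```bash
python3 wm.py .098 .13 w3.png
python3 - <<'E'
from h import *
f=np.load('w.npz');W=world(f['d'],dict(ctrl.get_calibration("wrist"),world_to_cam=f['T']))
m=(W[:,:,2]>.017)&(W[:,:,2]<.03)&(W[:,:,0]>.44)&(W[:,:,0]<.60)&(abs(W[:,:,1])<.06)
n,l,st,c=cv2.connectedComponentsWithStats(m.astype(np.uint8))
for i in range(1,n):
    if st[i,4]>150: Q=(W[l==i]*1000).astype(np.float32);print(st[i,4],cv2.minAreaRect(Q[:,:2].copy()),Q.min(0),Q.max(0))
m=(W[:,:,2]<.012)&(W[:,:,2]>.005)&(W[:,:,0]>.48)&(W[:,:,0]<.57)&(abs(W[:,:,1])<.05)
Q=(W[m]*1000);print('floor',len(Q),np.percentile(Q,[1,99],axis=0))
E
```

```text
1307 [259. 126.] circ 647.5 -1.1 23.3 z 106.3 rect ((647.4817504882812, -0.39546966552734375), (14.104865074157715, 46.215057373046875), 85.28755950927734)
1232 [260. 259.] circ 647.9 -99.9 13.2 z 121.2 rect ((648.3533935546875, -99.50030517578125), (25.327241897583008, 25.317943572998047), 31.687103271484375)
[ 0.6471 -0.0509  0.1928]
2376 ((522.4733276367188, -0.24140548706054688), (82.8882827758789, 84.08415985107422), 89.75894165039062) [480.3145   -41.858772  17.020447] [564.49115   41.028477  27.725296]
floor 6222 [[485.62245292 -36.87500614   6.75896513]
 [569.23300456  43.79024028  11.05431165]]
```

View pics/w3.png

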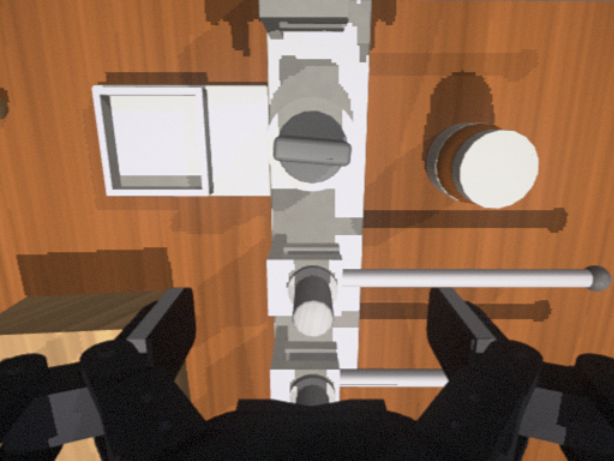

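The picture shows the knob bar at (312,150), about 5° off the x axis, and the empty square seat at (152,142). Pin 1 is seated at (313,315) and pin 2 at (313,390). I'll move over the knob and turn the gripper to match the bar.

carry_out --commands '[{"offset":[0.05,0,0],"turn":0,"grip":0},{"offset":[0,0,0],"turn":-10.6,"grip":0},{"offset":[0,0,0],"turn":-10.6,"grip":0},{"offset":[0,0,0],"turn":-10.6,"grip":0},{"offset":[0,0,0],"turn":-10.6,"grip":0},{"offset":[0,0,0],"turn":-10.6,"grip":0},{"offset":[0,0,0],"turn":-10.6,"grip":0},{"offset":[0,0,0],"turn":-10.6,"grip":0}]'

```text
time_s: 19.08
eef_pos: [0.647, -0.0018, 0.192]
tool_rot: [-180.0, 0.0, 164.4]
ft_force: [-0.7, 0.8, -0.2]
width: 0.997
grip_force: 0.0
```

carry_out --commands '[{"offset":[0,0,0],"turn":-10.6,"grip":0},{"offset":[0,0,0.02],"turn":0,"grip":0},{"offset":[0,0,0],"turn":0,"grip":0},{"offset":[0,0,0],"turn":0,"grip":0}]'

```text
time_s: 19.58
eef_pos: [0.6471, -0.0009, 0.1722]
tool_rot: [-180.0, 0.0, 174.7]
ft_force: [0.4, -0.3, 0.1]
width: 1.005
grip_force: 0.0
```

```bash
python3 wm.py .098 .13
python3 - <<'E'
from h import *
print(ctrl.read_state()["joint_pos"].round(1))
im,d,k=cam("top");W=world(d,k);
for y in(-.1,-.19):
    m=(abs(W[:,:,0]-.647)<.02)&(abs(W[:,:,1]-y)<.02)&(W[:,:,2]>.1);print(m.sum(),W[m].mean(0).round(4) if m.any() else '', np.median(W[m][:,2]))
E
```

```text
1332 [259. 201.] circ 647.2 -0.5 22.9 z 106.2 rect ((647.1753540039062, -0.6704721450805664), (13.949686050415039, 45.577239990234375), 85.20370483398438)
1759 [111. 220.] circ 648.5 -99.7 13.6 z 121.1 rect ((648.2044677734375, -100.04217529296875), (25.05002784729004, 26.02846908569336), 69.70555877685547)
343 [  5. 226.] circ 648.0 -183.4 10.8 z 103.4 rect ((647.9097290039062, -179.93402099609375), (21.619680404663086, 6.843756675720215), 1.1854134798049927)
[ 6.473e-01 -6.000e-04  1.727e-01]
[ -5.1  18.3  69.5  -0.   92.1 -89.8]
76 [ 0.6468 -0.1004  0.1191] 0.11951506216147623
79 [ 0.6467 -0.1899  0.1187] 0.11978920981404628
```

carry_out --commands '[{"offset":[0,0,0.03],"turn":0,"grip":0},{"offset":[0,0,0.03],"turn":0,"grip":0},{"offset":[0,0,0.02],"turn":0,"grip":0},{"offset":[0,0,0.012],"turn":0,"grip":0},{"offset":[0,0,0],"turn":0,"grip":0},{"offset":[0,0,0],"turn":0,"grip":1},{"offset":[0,0,0],"turn":0,"grip":1},{"offset":[0,0,0],"turn":0,"grip":1}]'

```text
time_s: 20.68
eef_pos: [0.6473, 0.0, 0.0807]
tool_rot: [-180.0, 0.1, 174.8]
ft_force: [0.1, -0.2, 0.3]
width: 0.38
grip_force: 0.0
```

carry_out --commands '[{"offset":[0,0,0],"turn":0,"grip":1},{"offset":[0,0,0],"turn":0,"grip":1},{"offset":[0,0,0],"turn":0,"grip":1}]'

```text
time_s: 21.05
eef_pos: [0.647, -0.0004, 0.0803]
tool_rot: [-180.0, 0.0, 174.8]
ft_force: [-0.5, -1.5, 1.5]
width: 0.156
grip_force: 44.7
```

carry_out --commands '[{"offset":[0,0,0.003],"turn":0,"grip":1},{"offset":[0,0,0.003],"turn":0,"grip":1},{"offset":[0,0,0.003],"turn":0,"grip":1},{"offset":[0,0,0],"turn":0,"grip":1},{"offset":[0,0,0],"turn":0,"grip":1}]'

```text
time_s: 21.68
eef_pos: [0.6471, -0.0004, 0.0723]
tool_rot: [-180.0, 0.1, 174.8]
ft_force: [-2.7, -2.7, 8.0]
width: 0.156
grip_force: 45.7
```

carry_out --commands '[{"offset":[0,0,0.0015],"turn":0,"grip":1},{"offset":[0,0,0],"turn":0,"grip":1},{"offset":[0,0,0],"turn":0,"grip":1}]'

```text
time_s: 22.05
eef_pos: [0.6472, -0.0004, 0.0723]
tool_rot: [-179.9, 0.1, 174.8]
ft_force: [-5.8, -2.8, 13.7]
width: 0.152
grip_force: 46.4
```

The knob is at its down stop: 13.7 N, and z didn't change. Now I'll turn it clockwise by 86°.

carry_out --commands '[{"offset":[0,0,0],"turn":10.6,"grip":1},{"offset":[0,0,0],"turn":10.6,"grip":1},{"offset":[0,0,0],"turn":10.6,"grip":1},{"offset":[0,0,0],"turn":10.6,"grip":1},{"offset":[0,0,0],"turn":10.6,"grip":1},{"offset":[0,0,0],"turn":10.6,"grip":1},{"offset":[0,0,0],"turn":10.6,"grip":1},{"offset":[0,0,0],"turn":10.0,"grip":1}]'

```text
time_s: 23.05
eef_pos: [0.648, 0.0003, 0.0723]
tool_rot: [179.8, 0.0, 90.3]
ft_force: [-3.1, -1.6, 12.9]
width: 0.155
grip_force: 50.9
```

carry_out --commands '[{"offset":[0,0,0],"turn":2,"grip":1},{"offset":[0,0,0],"turn":0,"grip":1},{"offset":[0,0,0],"turn":0,"grip":1}]'

```text
time_s: 23.42
eef_pos: [0.6481, 0.0003, 0.0723]
tool_rot: [179.8, 0.0, 88.8]
ft_force: [-3.3, -2.1, 11.6]
width: 0.16
grip_force: 57.1
```

carry_out --commands '[{"offset":[0,0,0],"turn":-2,"grip":0},{"offset":[0,0,0],"turn":0,"grip":0},{"offset":[0,0,0],"turn":0,"grip":0},{"offset":[0,0,0],"turn":0,"grip":0},{"offset":[0,0,-0.03],"turn":0,"grip":0},{"offset":[0,0,-0.04],"turn":0,"grip":0},{"offset":[0,0,-0.04],"turn":0,"grip":0},{"offset":[0,0,0],"turn":0,"grip":0}]'

```text
time_s: 24.42
eef_pos: [0.6492, -0.0001, 0.1846]
tool_rot: [179.4, 0.1, 90.6]
ft_force: [-0.2, -0.4, 0.3]
width: 0.998
grip_force: 0.0
```

```bash
python3 wm.py .09 .13 w4.png
python3 - <<'E'
from h import *
im,d,k=cam("top");W=world(d,k)
m=(abs(W[:,:,0]-.444)<.12)&(abs(W[:,:,1]-.198)<.1)&(W[:,:,2]>.055)&(W[:,:,2]<.08)
n,l,st,c=cv2.connectedComponentsWithStats(m.astype(np.uint8))
for i in range(1,n): print(st[i,4],W[l==i].mean(0).round(4),cv2.minEnclosingCircle((W[l==i][:,:2]*1000).astype(np.float32)))
E
```

```text
1116 [255. 193.] circ 647.4 -0.2 23.3 z 98.2 rect ((647.5104370117188, -0.3279914855957031), (14.011588096618652, 46.290931701660156), 3.9297091960906982)
1297 [255. 316.] circ 648.2 -99.3 12.9 z 117.9 rect ((648.7012939453125, -95.9751968383789), (18.738466262817383, 25.71000099182129), 80.77272033691406)
[0.648  0.     0.1816]
104 [0.4437 0.1999 0.0671] ((444.10882568359375, 198.1732177734375), 29.919023513793945)
12 [0.4569 0.2075 0.0577] ((457.0080261230469, 208.35543823242188), 5.085862636566162)
1 [0.4611 0.1862 0.059 ] ((461.09246826171875, 186.2416229248047), 9.999999747378752e-05)
5 [0.4527 0.1887 0.0578] ((453.4198913574219, 189.06976318359375), 3.5316121578216553)
12 [0.4394 0.2102 0.0573] ((439.56829833984375, 210.54116821289062), 5.427826404571533)
8 [0.4419 0.1879 0.0588] ((442.0647888183594, 188.27392578125), 4.686013221740723)
10 [0.4297 0.1954 0.0575] ((428.9458312988281, 196.02923583984375), 5.367039680480957)
```

View pics/w4.png

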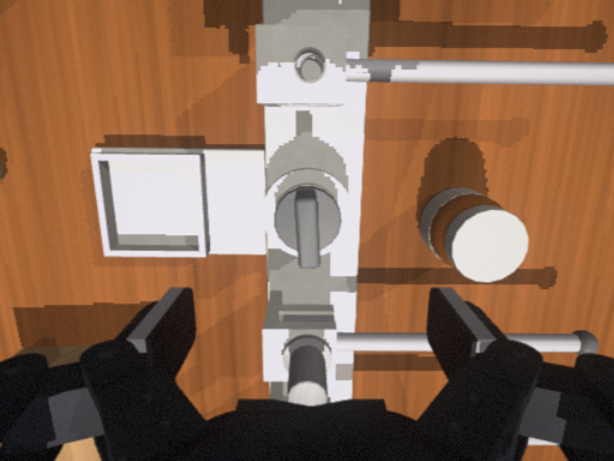

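The knob is down (top at 98.2 mm) and turned about 82°. The bar runs along y at (307,225) and the seat is free at (153,203). Now the tub.

carry_out --commands '[{"offset":[0.04,-0.041,0],"turn":0,"grip":0},{"offset":[0.04,-0.041,0],"turn":0,"grip":0},{"offset":[0.04,-0.041,0],"turn":0,"grip":0},{"offset":[0.04,-0.041,0],"turn":0,"grip":0},{"offset":[0.04,-0.04,0],"turn":0,"grip":0},{"offset":[0,0,0],"turn":0,"grip":0},{"offset":[0,0,0],"turn":0,"grip":0}]'

```text
time_s: 25.4
eef_pos: [0.4403, 0.1976, 0.1778]
tool_rot: [-179.9, 0.1, 90.6]
ft_force: [0.2, -0.2, 0.6]
width: 1.002
grip_force: 0.0
```

```bash
python3 wm.py .063 .08
```

```text
1076 [264. 185.] circ 444.1 199.8 29.9 z 70.1 rect ((444.0877380371094, 199.88327026367188), (59.03067398071289, 59.03909683227539), 8.557293891906738)
2265 [491. 200.] circ 629.8 190.0 26.1 z 75.4 rect ((632.4983520507812, 189.8969268798828), (35.48655700683594, 44.54716110229492), 0.05489129573106766)
1601 [480. 285.] circ 639.0 108.0 27.7 z 75.2 rect ((638.6762084960938, 108.01097106933594), (29.47156524658203, 48.43071365356445), 89.96358489990234)
345 [456. 377.] circ 631.8 7.9 12.3 z 64.9 rect ((632.335205078125, 8.840886116027832), (19.16745376586914, 19.814973831176758), 4.430006504058838)
[0.4409 0.1973 0.1781]
```

carry_out --commands '[{"offset":[0.002,0.0035,0.03],"turn":0,"grip":0},{"offset":[0,0,0.035],"turn":0,"grip":0},{"offset":[0,0,0.035],"turn":0,"grip":0},{"offset":[0,0,0.03],"turn":0,"grip":0},{"offset":[0,0,0.016],"turn":0,"grip":0},{"offset":[0,0,0],"turn":0,"grip":0},{"offset":[0,0,0],"turn":0,"grip":1},{"offset":[0,0,0],"turn":0,"grip":1}]' --newtons 25

```text
time_s: 26.45
eef_pos: [0.4458, 0.2003, 0.0352]
tool_rot: [179.8, -0.1, 90.6]
ft_force: [0.7, 0.4, 2.6]
width: 0.709
grip_force: 27.8
```

carry_out --commands '[{"offset":[0,0,0],"turn":0,"grip":1},{"offset":[0,0,0],"turn":0,"grip":1},{"offset":[0,0,-0.03],"turn":0,"grip":1},{"offset":[0,0,-0.03],"turn":0,"grip":1},{"offset":[0,0,0],"turn":0,"grip":1}]'

```text
time_s: 27.08
eef_pos: [0.4458, 0.2006, 0.0954]
tool_rot: [179.7, -0.1, 90.6]
ft_force: [0.3, -0.4, -1.4]
width: 0.707
grip_force: 28.3
```

carry_out --commands '[{"offset":[-0.04,0.015,0],"turn":0,"grip":1},{"offset":[-0.04,0.015,0],"turn":0,"grip":1},{"offset":[-0.04,0.015,0],"turn":0,"grip":1},{"offset":[-0.04,0.015,0],"turn":0,"grip":1},{"offset":[-0.039,0.0145,0],"turn":0,"grip":1},{"offset":[0,0,0],"turn":0,"grip":1},{"offset":[0,0,0.025],"turn":0,"grip":1},{"offset":[0,0,0],"turn":0,"grip":1}]'

```text
time_s: 28.08
eef_pos: [0.5176, 0.0028, 0.0645]
tool_rot: [-179.5, -0.1, 90.6]
ft_force: [-1.5, 0.4, -2.8]
width: 0.705
grip_force: 28.2
```

carry_out --commands '[{"offset":[0,0,0],"turn":0,"grip":1},{"offset":[0,0,0],"turn":0,"grip":1}]'

```text
time_s: 28.32
eef_pos: [0.5213, 0.0022, 0.0691]
tool_rot: [179.9, 0.0, 90.6]
ft_force: [-0.5, -0.2, -1.7]
width: 0.708
grip_force: 28.3
```

carry_out --commands '[{"offset":[-0.0015,0.001,0.008],"turn":0,"grip":1},{"offset":[0,0,0.008],"turn":0,"grip":1},{"offset":[0,0,0.006],"turn":0,"grip":1},{"offset":[0,0,0.003],"turn":0,"grip":1},{"offset":[0,0,0],"turn":0,"grip":1},{"offset":[0,0,0],"turn":0,"grip":1}]'

```text
time_s: 29.08
eef_pos: [0.522, 0.0003, 0.0433]
tool_rot: [180.0, 0.0, 90.6]
ft_force: [0.5, -0.4, -0.7]
width: 0.71
grip_force: 28.3
```

carry_out --commands '[{"offset":[0,0,0.0005],"turn":0,"grip":1},{"offset":[0,0,0],"turn":0,"grip":0},{"offset":[0,0,0],"turn":0,"grip":0},{"offset":[0,0,0],"turn":0,"grip":0},{"offset":[0,0,-0.03],"turn":0,"grip":0},{"offset":[0,0,-0.04],"turn":0,"grip":0},{"offset":[0,0,-0.04],"turn":0,"grip":0},{"offset":[0,0,-0.03],"turn":0,"grip":0}]'

```text
time_s: 30.08
eef_pos: [0.5224, 0.0002, 0.185]
tool_rot: [179.9, 0.0, 90.6]
ft_force: [0.4, 0.0, 0.9]
width: 0.995
grip_force: 0.0
```

carry_out --commands '[{"offset":[-0.055,0.013,0],"turn":0,"grip":0},{"offset":[-0.055,0.013,0],"turn":0,"grip":0},{"offset":[-0.055,0.013,0],"turn":0,"grip":0},{"offset":[-0.055,0.013,0],"turn":0,"grip":0},{"offset":[-0.055,0.013,0],"turn":0,"grip":0},{"offset":[-0.055,0.005,0],"turn":0,"grip":0},{"offset":[0,0,0],"turn":0,"grip":0},{"offset":[0,0,0],"turn":0,"grip":0}]'

```text
time_s: 31.08
eef_pos: [0.5952, -0.3286, 0.1823]
tool_rot: [-180.0, -0.1, 90.6]
ft_force: [-0.2, 0.1, 0.5]
width: 0.998
grip_force: 0.0
```

```bash
python3 wm.py .05 .08 w5.png
```

```text
20495 [84. 61.] circ 457.3 -235.6 79.1 z 70.4 rect ((457.5263366699219, -235.6358184814453), (133.37722778320312, 86.82473754882812), 2.9387073516845703)
4185 [385.  13.] circ 699.3 -200.5 85.3 z 62.8 rect ((699.658935546875, -200.62924194335938), (169.67575073242188, 24.05380630493164), 0.1273122876882553)
760 [138. 181.] circ 489.5 -330.9 18.2 z 67.7 rect ((492.7989196777344, -328.559814453125), (28.14242935180664, 35.43698501586914), 34.81645202636719)
3635 [258. 220.] circ 594.3 -363.0 29.9 z 62.5 rect ((594.1390380859375, -362.9671630859375), (58.36800003051758, 59.48259353637695), 1.96494460105896)
540 [ 97. 260.] circ 449.0 -402.5 18.1 z 66.1 rect ((448.725830078125, -399.74420166015625), (36.239410400390625, 6.159451484680176), 6.5295186042785645)
1741 [228. 319.] circ 565.6 -475.9 29.7 z 62.4 rect ((565.76611328125, -463.76739501953125), (33.734683990478516, 58.75307083129883), 89.243896484375)
189 [459. 380.] circ 802.1 -542.8 15.1 z 52.9 rect ((801.3677368164062, -539.0391845703125), (30.137104034423828, 9.63840103149414), 11.135709762573242)
[ 0.5954 -0.3279  0.1828]
```

View pics/w5.png

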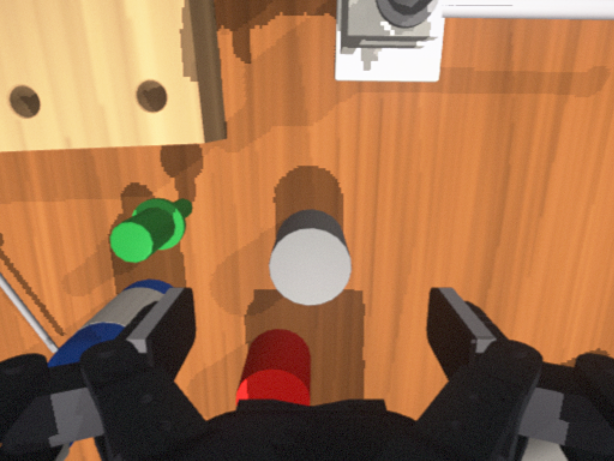

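The grey cap is centred at (310,265), measured (0.594,-0.363) with its top at 62 mm. The red one at (275,370) stays clear.

carry_out --commands '[{"offset":[-0.035,-0.0015,0],"turn":0,"grip":0},{"offset":[0,0,0.03],"turn":0,"grip":0},{"offset":[0,0,0.03],"turn":0,"grip":0},{"offset":[0,0,0],"turn":0,"grip":0},{"offset":[0,0,0],"turn":0,"grip":0}]'

```text
time_s: 31.75
eef_pos: [0.595, -0.3632, 0.1246]
tool_rot: [179.9, 0.1, 90.7]
ft_force: [-0.1, -0.8, 0.7]
width: 0.999
grip_force: 0.0
```

carry_out --commands '[{"offset":[0,-0.0005,0.03],"turn":0,"grip":0},{"offset":[0,0,0.03],"turn":0,"grip":0},{"offset":[0,0,0.02],"turn":0,"grip":0},{"offset":[0,0,0.0125],"turn":0,"grip":0},{"offset":[0,0,0],"turn":0,"grip":0},{"offset":[0,0,0],"turn":0,"grip":1},{"offset":[0,0,0],"turn":0,"grip":1},{"offset":[0,0,0],"turn":0,"grip":1}]'

```text
time_s: 32.75
eef_pos: [0.5946, -0.3647, 0.0323]
tool_rot: [179.8, 0.1, 90.6]
ft_force: [-0.1, -0.1, 3.7]
width: 0.688
grip_force: 27.4
```

carry_out --commands '[{"offset":[0,0,0],"turn":0,"grip":1},{"offset":[0,0,-0.04],"turn":0,"grip":1},{"offset":[0,0,-0.05],"turn":0,"grip":1},{"offset":[0,0,-0.05],"turn":0,"grip":1},{"offset":[0,0,-0.05],"turn":0,"grip":1},{"offset":[0,0,0],"turn":0,"grip":1}]'

```text
time_s: 33.5
eef_pos: [0.5953, -0.3652, 0.2268]
tool_rot: [179.5, 0.4, 90.6]
ft_force: [0.6, 0.1, 0.3]
width: 0.687
grip_force: 27.5
```

carry_out --commands '[{"offset":[0.052,0.008,0],"turn":0,"grip":1},{"offset":[0.052,0.008,0],"turn":0,"grip":1},{"offset":[0.052,0.008,0],"turn":0,"grip":1},{"offset":[0.052,0.008,0],"turn":0,"grip":1},{"offset":[0.052,0.008,0],"turn":0,"grip":1},{"offset":[0.052,0.008,0],"turn":0,"grip":1},{"offset":[0.0515,0.008,0],"turn":0,"grip":1},{"offset":[0,0,0],"turn":0,"grip":1}]'

```text
time_s: 34.5
eef_pos: [0.6451, 0.0043, 0.2175]
tool_rot: [-179.8, -0.1, 90.9]
ft_force: [-0.2, -0.5, -1.0]
width: 0.689
grip_force: 27.5
```

carry_out --commands '[{"offset":[0,0,0.03],"turn":0,"grip":1},{"offset":[0,0,0.03],"turn":0,"grip":1},{"offset":[0,0,0],"turn":0,"grip":1},{"offset":[0,0,0],"turn":0,"grip":1},{"offset":[0,0,0],"turn":0,"grip":1}]'

```text
time_s: 35.12
eef_pos: [0.6468, -0.0004, 0.1623]
tool_rot: [179.8, 0.0, 90.6]
ft_force: [-0.3, 0.6, -0.3]
width: 0.688
grip_force: 27.4
```

```bash
python3 wm.py .15 .24
python3 - <<'E'
from h import *
im,d,k=cam("side");save(im[100:280,200:400],'s2.png',3)
E
```

```text
43550 [258. 291.] circ 646.0 7.8 64.3 z 205.0 rect ((645.2033081054688, 1.8353157043457031), (59.47746276855469, 126.41267395019531), 72.8254165649414)
[ 6.467e-01 -3.000e-04  1.622e-01]
```

View pics/s2.png

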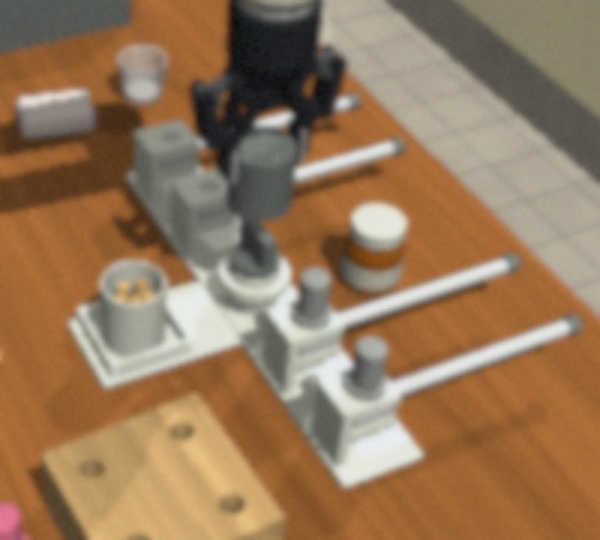

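The cap is held upright above the knob at (265,175), the tub stands in its seat at (133,305), and both pins are home. I'll measure the held cap's centre.

Run:
```python
from h import *
im,d,k=cam("wrist");W=world(d,k)
m=(abs(W[:,:,2]-.1925)<.0025)
n,l,st,c=cv2.connectedComponentsWithStats(m.astype(np.uint8))
for i in range(1,n):
    if st[i,4]>500: Q=(W[l==i]*1000).astype(np.float32);print(st[i,4],c[i].round(),cv2.minEnclosingCircle(Q[:,:2].copy()),Q.min(0),Q.max(0),np.median(Q,0))
```

```text
16712 [259. 270.] ((646.2176513671875, 7.9245710372924805), 36.03688430786133) [610.2645   -27.849096 190.00636 ] [682.0697    31.160397 194.96954 ] [646.2092      3.9076977 192.36435  ]
```

carry_out --commands '[{"offset":[-0.0016,0.0005,0.015],"turn":0,"grip":1},{"offset":[0,0,0.015],"turn":0,"grip":1},{"offset":[0,0,0.015],"turn":0,"grip":1},{"offset":[0,0,0.012],"turn":0,"grip":1},{"offset":[0,0,0],"turn":0,"grip":1},{"offset":[0,0,0],"turn":0,"grip":1}]'

```text
time_s: 36.02
eef_pos: [0.6467, -0.0016, 0.1037]
tool_rot: [180.0, 0.0, 90.6]
ft_force: [0.4, -0.4, -0.6]
width: 0.689
grip_force: 27.4
```

carry_out --commands '[{"offset":[0,0,0.01],"turn":0,"grip":1},{"offset":[0,0,0.008],"turn":0,"grip":1},{"offset":[0,0,0.006],"turn":0,"grip":1},{"offset":[0,0,0],"turn":0,"grip":1},{"offset":[0,0,0],"turn":0,"grip":1}]'

```text
time_s: 36.65
eef_pos: [0.6465, -0.0015, 0.0794]
tool_rot: [180.0, 0.0, 90.6]
ft_force: [-0.2, 0.9, -0.6]
width: 0.692
grip_force: 27.5
```

carry_out --commands '[{"offset":[0,0,0.002],"turn":0,"grip":1},{"offset":[0,0,0.001],"turn":0,"grip":1},{"offset":[0,0,0.0005],"turn":0,"grip":1},{"offset":[0,0,0],"turn":0,"grip":1},{"offset":[0,0,0],"turn":0,"grip":1}]'

```text
time_s: 37.28
eef_pos: [0.6464, -0.0015, 0.0762]
tool_rot: [180.0, 0.0, 90.6]
ft_force: [-1.1, -0.3, 1.7]
width: 0.687
grip_force: 27.6
```

Contact at 0.0762, against 0.076 expected. I'll release, lift and check.

carry_out --commands '[{"offset":[0,0,0],"turn":0,"grip":0},{"offset":[0,0,0],"turn":0,"grip":0},{"offset":[0,0,0],"turn":0,"grip":0},{"offset":[0,0,-0.03],"turn":0,"grip":0},{"offset":[0,0,-0.04],"turn":0,"grip":0},{"offset":[0,0,-0.04],"turn":0,"grip":0},{"offset":[0,0,-0.03],"turn":0,"grip":0},{"offset":[0,-0.04,0],"turn":0,"grip":0}]'

```text
time_s: 38.28
eef_pos: [0.609, -0.0023, 0.2189]
tool_rot: [179.6, 0.0, 90.6]
ft_force: [-1.1, 0.3, 0.1]
width: 0.999
grip_force: 0.0
```

carry_out --commands '[{"offset":[0,-0.04,0],"turn":0,"grip":0},{"offset":[0,-0.03,0],"turn":0,"grip":0},{"offset":[0,0,0],"turn":0,"grip":0},{"offset":[0,0,0],"turn":0,"grip":0}]'

```text
time_s: 38.78
eef_pos: [0.537, -0.0027, 0.216]
tool_rot: [179.9, 0.0, 90.6]
ft_force: [1.0, 1.4, -0.6]
width: 1.0
grip_force: 0.0
```

Run:
```python
from h import *
im,d,k=cam("wrist");save(im,'w6.png',1.2);W=world(d,k)
for nm,z,p in(("cap",.106,(.647,0)),("tub",.078,(.522,0)),("pin",.121,(.647,-.1))):
    m=(abs(W[:,:,2]-z)<.004)&(np.hypot(W[:,:,0]-p[0],W[:,:,1]-p[1])<.045)
    Q=(W[m]*1000).astype(np.float32);print(nm,len(Q),cv2.minEnclosingCircle(Q[:,:2].copy()),np.median(Q[:,2]),Q[:,2].std())
    A=np.c_[Q[:,:2],np.ones(len(Q))];print('  slope',np.linalg.lstsq(A,Q[:,2],rcond=None)[0][:2].round(3))
im,d,k=cam("side");save(im[100:280,200:400],'s3.png',3)
```

```text
cap 4217 ((646.0440673828125, -0.30232423543930054), 30.41693115234375) 106.63064 0.81820166
  slope [ 0.006 -0.005]
tub 766 ((521.624755859375, -0.23483793437480927), 29.9127254486084) 78.261444 1.2415516
  slope [-0.     0.005]
pin 0 ((0.0, 0.0), 0.0) nan nan
  slope [0. 0.]
  return _methods._mean(a, axis=axis, dtype=dtype,
  ret = ret.dtype.type(ret / rcount)
  ret = _var(a, axis=axis, dtype=dtype, out=out, ddof=ddof,
  arrmean = um.true_divide(arrmean, div, out=arrmean,
  ret = ret.dtype.type(ret / rcount)
```

View pics/s3.png

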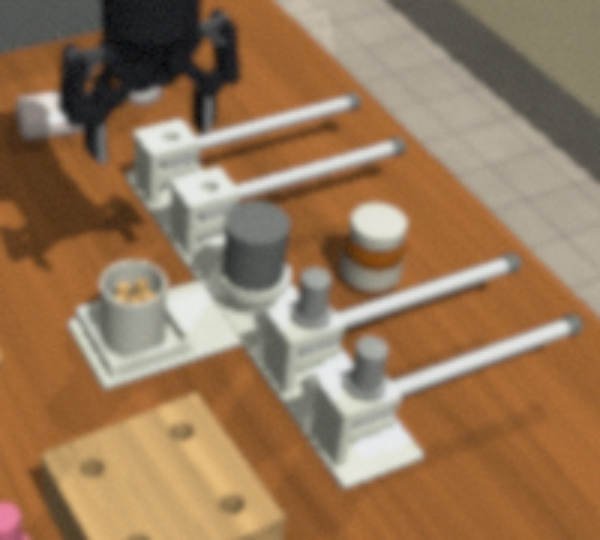

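The cap is level on the collar at (258,260) with its top at 106.6 mm and within 2 mm of centre. The tub is in its seat and both pins are home. Handing in.

```bash
python3 -c "
from station import ctrl
print(ctrl.close_job())"
```

```text
the job is handed in; nothing more can be done
None
```

I handed the job in at about 39 s of the 210 s allowed, and the judge gave no verdict: both pins present are seated in forks 1 and 2, the knob is fully down and turned about 82–86° clockwise, the cap is level on its collar, and the tub stands in its seat; nothing showed a bystander disturbed, though I didn't re-measure them.

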